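Refill the leaning tin dispenser to its collar and shut it

TASK

Refill the empty, leaning clear dispenser with the flat aluminium tins: slide them in at its mouth one by one, so that they lie flat on one another in the tube, until the top of the stack reaches the upper edge of the black collar, and put in no more tins than that takes. Then swing the dispenser's cover shut. Leave the spare tins standing where they are, and do not shift the tamper, the salt shaker or the yoghurt pot.

Things in the scene. Friction and masses are not known exactly. Their poses are not given: they have to be found in the camera images.
- tin_a_c (a point): flat round tin of plain aluminium with a slip lid, 60 mm across and 28 mm high, 0.05 to 0.1 kg; it stands on the table and tin_b stands on top of it. This point is the tin's centre, 14 mm above its underside; its z axis is the tin's axis
- tin_b_c (a point): flat round tin of plain aluminium with a slip lid, 60 mm across and 28 mm high, 0.05 to 0.1 kg; it stands on top of tin_a, making a pile of two 56 mm high. This point is the tin's centre, 14 mm above its underside; its z axis is the tin's axis
- tin_c_c (a point): flat round tin of plain aluminium with a slip lid, 60 mm across and 28 mm high, 0.05 to 0.1 kg; it stands alone on the table. This point is the tin's centre, 14 mm above its underside; its z axis is the tin's axis
- tin_d_c (a point): flat round tin of plain aluminium with a slip lid, 60 mm across and 28 mm high, 0.05 to 0.1 kg; it stands alone on the table. This point is the tin's centre, 14 mm above its underside; its z axis is the tin's axis
- tube: the dispenser's clear tube over its steel tray, on a rod stand fixed to the table, leaning 35 degrees from upright towards the robot's side. Origin: centre of the tray floor where the lowest tin comes to lie; z runs up the tube's axis, x to its rear (upper) side, y across. The tube runs from z = 34 to 125 mm; below is the open outlet with a 9 mm lip at the front that keeps the lowest tin in
- dispenser: the dispenser's stand of steel rods, fixed to the table: a flat foot plate 170 mm long (from 73 mm in front of the origin to 97 mm behind it), 92 mm wide and 6 mm thick. Origin on the table, 52 mm straight below the tube's origin; -x is its front, to which the tube leans; it is turned up to 0.35 rad
- mouth (a point): centre of the tube's upper rim, 125 mm from the tray floor along the axis; axes as for the tube. The tube is 64 mm wide inside and 70 mm outside (74 mm over the bead at the rim). The bore is slick: a tin let go in line with the tube and half way (14 mm) or more into the mouth slides down by its own weight; one less far in may topple out
- mark (a point): point on the tube's axis at the level of the upper edge of the black collar that rings the tube (79 mm across, 8 mm high); the top of the stack shall reach this level; axes as for the tube
- collar (a joint): height of the collar's upper edge above the tray floor along the tube's axis, in m; it is clamped by a thumb screw on its y side and stays put. Two or three tins are needed: stack height is 28 mm a tin
- cover (a joint): angle of the round steel cover (3 mm sheet, 77 mm across, with a thumb tab) hinged behind the mouth, rad: 0 shut on the rim, about 2.55 fully open, leaning back behind the mouth. Hinge pin along the tube's y at x = 43, z = 127.5 mm of the tube's frame. Light and damped: pushed forward past upright (about 2.18) it falls shut by itself
- cover_tab (a point): middle of the cover's thumb tab (24 mm wide), 92 mm from the hinge pin
- tamper: turned wooden tamper, 53 mm across its foot, 107 mm tall, standing; origin under its centre. Leave it alone
- salt_shaker: salt shaker, 44 mm across, 90 mm tall, standing; origin under its centre. Leave it alone
- yoghurt_pot: yoghurt pot, 72 mm across, 71 mm tall, standing; origin under its centre. Leave it alone
Mind the look-alikes: they are no part of the job. Leave any turquoise look-alike of the part that bears tin_a_c alone.

How it is judged:
On the way, in this order (a step that is already met when the one before it is completed fails the run):
1. the first tin lies flat on the dispenser's tray (((x of tin_a_c in the frame of tube between -0.008 and 0.008 m and y of tin_a_c in the frame of tube between -0.008 and 0.008 m and z of tin_a_c in the frame of tube between 0 and 0.125 m and angle between the z axis of tin_a and the z axis of tube, either way round below 0.15 rad and z of tin_a_c in the frame of tube below 0.018 m) or (x of tin_b_c in the frame of tube between -0.008 and 0.008 m and y of tin_b_c in the frame of tube between -0.008 and 0.008 m and z of tin_b_c in the frame of tube between 0 and 0.125 m and angle between the z axis of tin_b and the z axis of tube, either way round below 0.15 rad and z of tin_b_c in the frame of tube below 0.018 m) or (x of tin_c_c in the frame of tube between -0.008 and 0.008 m and y of tin_c_c in the frame of tube between -0.008 and 0.008 m and z of tin_c_c in the frame of tube between 0 and 0.125 m and angle between the z axis of tin_c and the z axis of tube, either way round below 0.15 rad and z of tin_c_c in the frame of tube below 0.018 m) or (x of tin_d_c in the frame of tube between -0.008 and 0.008 m and y of tin_d_c in the frame of tube between -0.008 and 0.008 m and z of tin_d_c in the frame of tube between 0 and 0.125 m and angle between the z axis of tin_d and the z axis of tube, either way round below 0.15 rad and z of tin_d_c in the frame of tube below 0.018 m))), for 0.1 s.
2. with the cover still open, the stack of tins in the tube reaches the collar's upper edge and goes no higher than it takes (((x of tin_a_c in the frame of tube between -0.008 and 0.008 m and y of tin_a_c in the frame of tube between -0.008 and 0.008 m and z of tin_a_c in the frame of tube between 0 and 0.125 m and angle between the z axis of tin_a and the z axis of tube, either way round below 0.15 rad and linear speed of tin_a below 0.02 m/s and z of tin_a_c in the frame of mark between -0.018 and 0.018 m) or (x of tin_b_c in the frame of tube between -0.008 and 0.008 m and y of tin_b_c in the frame of tube between -0.008 and 0.008 m and z of tin_b_c in the frame of tube between 0 and 0.125 m and angle between the z axis of tin_b and the z axis of tube, either way round below 0.15 rad and linear speed of tin_b below 0.02 m/s and z of tin_b_c in the frame of mark between -0.018 and 0.018 m) or (x of tin_c_c in the frame of tube between -0.008 and 0.008 m and y of tin_c_c in the frame of tube between -0.008 and 0.008 m and z of tin_c_c in the frame of tube between 0 and 0.125 m and angle between the z axis of tin_c and the z axis of tube, either way round below 0.15 rad and linear speed of tin_c below 0.02 m/s and z of tin_c_c in the frame of mark between -0.018 and 0.018 m) or (x of tin_d_c in the frame of tube between -0.008 and 0.008 m and y of tin_d_c in the frame of tube between -0.008 and 0.008 m and z of tin_d_c in the frame of tube between 0 and 0.125 m and angle between the z axis of tin_d and the z axis of tube, either way round below 0.15 rad and linear speed of tin_d below 0.02 m/s and z of tin_d_c in the frame of mark between -0.018 and 0.018 m)) and (not (x of tin_a_c in the frame of tube between -0.008 and 0.008 m and y of tin_a_c in the frame of tube between -0.008 and 0.008 m and z of tin_a_c in the frame of tube between 0 and 0.125 m) or z of tin_a_c in the frame of mark below 0.018 m) and (not (x of tin_b_c in the frame of tube between -0.008 and 0.008 m and y of tin_b_c in the frame of tube between -0.008 and 0.008 m and z of tin_b_c in the frame of tube between 0 and 0.125 m) or z of tin_b_c in the frame of mark below 0.018 m) and (not (x of tin_c_c in the frame of tube between -0.008 and 0.008 m and y of tin_c_c in the frame of tube between -0.008 and 0.008 m and z of tin_c_c in the frame of tube between 0 and 0.125 m) or z of tin_c_c in the frame of mark below 0.018 m) and (not (x of tin_d_c in the frame of tube between -0.008 and 0.008 m and y of tin_d_c in the frame of tube between -0.008 and 0.008 m and z of tin_d_c in the frame of tube between 0 and 0.125 m) or z of tin_d_c in the frame of mark below 0.018 m) and value of joint cover above 1 rad), for 0.2 s.
At the end, for the whole second after the job is handed in: Tins lie flat in the tube, the lowest on the tray, the top of the highest from 4 mm below to 32 mm above the collar's upper edge; cover shut (under 0.09 rad); every other tin stands upright, on the table or the pile, within 80 mm of its start; all at rest (((x of tin_a_c in the frame of tube between -0.008 and 0.008 m and y of tin_a_c in the frame of tube between -0.008 and 0.008 m and z of tin_a_c in the frame of tube between 0 and 0.125 m and angle between the z axis of tin_a and the z axis of tube, either way round below 0.15 rad and z of tin_a_c in the frame of tube below 0.018 m) or (x of tin_b_c in the frame of tube between -0.008 and 0.008 m and y of tin_b_c in the frame of tube between -0.008 and 0.008 m and z of tin_b_c in the frame of tube between 0 and 0.125 m and angle between the z axis of tin_b and the z axis of tube, either way round below 0.15 rad and z of tin_b_c in the frame of tube below 0.018 m) or (x of tin_c_c in the frame of tube between -0.008 and 0.008 m and y of tin_c_c in the frame of tube between -0.008 and 0.008 m and z of tin_c_c in the frame of tube between 0 and 0.125 m and angle between the z axis of tin_c and the z axis of tube, either way round below 0.15 rad and z of tin_c_c in the frame of tube below 0.018 m) or (x of tin_d_c in the frame of tube between -0.008 and 0.008 m and y of tin_d_c in the frame of tube between -0.008 and 0.008 m and z of tin_d_c in the frame of tube between 0 and 0.125 m and angle between the z axis of tin_d and the z axis of tube, either way round below 0.15 rad and z of tin_d_c in the frame of tube below 0.018 m)) and ((x of tin_a_c in the frame of tube between -0.008 and 0.008 m and y of tin_a_c in the frame of tube between -0.008 and 0.008 m and z of tin_a_c in the frame of tube between 0 and 0.125 m and angle between the z axis of tin_a and the z axis of tube, either way round below 0.15 rad and linear speed of tin_a below 0.02 m/s and z of tin_a_c in the frame of mark between -0.018 and 0.018 m) or (x of tin_b_c in the frame of tube between -0.008 and 0.008 m and y of tin_b_c in the frame of tube between -0.008 and 0.008 m and z of tin_b_c in the frame of tube between 0 and 0.125 m and angle between the z axis of tin_b and the z axis of tube, either way round below 0.15 rad and linear speed of tin_b below 0.02 m/s and z of tin_b_c in the frame of mark between -0.018 and 0.018 m) or (x of tin_c_c in the frame of tube between -0.008 and 0.008 m and y of tin_c_c in the frame of tube between -0.008 and 0.008 m and z of tin_c_c in the frame of tube between 0 and 0.125 m and angle between the z axis of tin_c and the z axis of tube, either way round below 0.15 rad and linear speed of tin_c below 0.02 m/s and z of tin_c_c in the frame of mark between -0.018 and 0.018 m) or (x of tin_d_c in the frame of tube between -0.008 and 0.008 m and y of tin_d_c in the frame of tube between -0.008 and 0.008 m and z of tin_d_c in the frame of tube between 0 and 0.125 m and angle between the z axis of tin_d and the z axis of tube, either way round below 0.15 rad and linear speed of tin_d below 0.02 m/s and z of tin_d_c in the frame of mark between -0.018 and 0.018 m)) and (not (x of tin_a_c in the frame of tube between -0.008 and 0.008 m and y of tin_a_c in the frame of tube between -0.008 and 0.008 m and z of tin_a_c in the frame of tube between 0 and 0.125 m) or z of tin_a_c in the frame of mark below 0.018 m) and (not (x of tin_b_c in the frame of tube between -0.008 and 0.008 m and y of tin_b_c in the frame of tube between -0.008 and 0.008 m and z of tin_b_c in the frame of tube between 0 and 0.125 m) or z of tin_b_c in the frame of mark below 0.018 m) and (not (x of tin_c_c in the frame of tube between -0.008 and 0.008 m and y of tin_c_c in the frame of tube between -0.008 and 0.008 m and z of tin_c_c in the frame of tube between 0 and 0.125 m) or z of tin_c_c in the frame of mark below 0.018 m) and (not (x of tin_d_c in the frame of tube between -0.008 and 0.008 m and y of tin_d_c in the frame of tube between -0.008 and 0.008 m and z of tin_d_c in the frame of tube between 0 and 0.125 m) or z of tin_d_c in the frame of mark below 0.018 m) and value of joint cover below 0.09 rad and ((x of tin_a_c in the frame of tube between -0.008 and 0.008 m and y of tin_a_c in the frame of tube between -0.008 and 0.008 m and z of tin_a_c in the frame of tube between 0 and 0.125 m and angle between the z axis of tin_a and the z axis of tube, either way round below 0.15 rad) or (height (world z) of tin_a_c between 0.005 and 0.047 m and angle between tin_a's own z axis and vertical below 0.15 rad and distance of tin_a_c from where it was at the start of the episode below 0.08 m)) and ((x of tin_b_c in the frame of tube between -0.008 and 0.008 m and y of tin_b_c in the frame of tube between -0.008 and 0.008 m and z of tin_b_c in the frame of tube between 0 and 0.125 m and angle between the z axis of tin_b and the z axis of tube, either way round below 0.15 rad) or (height (world z) of tin_b_c between 0.005 and 0.047 m and angle between tin_b's own z axis and vertical below 0.15 rad and distance of tin_b_c from where it was at the start of the episode below 0.08 m)) and ((x of tin_c_c in the frame of tube between -0.008 and 0.008 m and y of tin_c_c in the frame of tube between -0.008 and 0.008 m and z of tin_c_c in the frame of tube between 0 and 0.125 m and angle between the z axis of tin_c and the z axis of tube, either way round below 0.15 rad) or (height (world z) of tin_c_c between 0.005 and 0.047 m and angle between tin_c's own z axis and vertical below 0.15 rad and distance of tin_c_c from where it was at the start of the episode below 0.08 m)) and ((x of tin_d_c in the frame of tube between -0.008 and 0.008 m and y of tin_d_c in the frame of tube between -0.008 and 0.008 m and z of tin_d_c in the frame of tube between 0 and 0.125 m and angle between the z axis of tin_d and the z axis of tube, either way round below 0.15 rad) or (height (world z) of tin_d_c between 0.005 and 0.047 m and angle between tin_d's own z axis and vertical below 0.15 rad and distance of tin_d_c from where it was at the start of the episode below 0.08 m)) and linear speed of each of tin_a, tin_b, tin_c, tin_d below 0.02 m/s); the robot touches nothing.
It fails at once if the tamper is shifted by more than 30 mm or tipped (distance of tamper from where it was at the start of the episode above 0.03 m or angle between tamper's own z axis and vertical above 0.35 rad).
It fails at once if the salt shaker is shifted by more than 30 mm or tipped (distance of salt_shaker from where it was at the start of the episode above 0.03 m or angle between salt_shaker's own z axis and vertical above 0.35 rad).
It fails at once if the yoghurt pot is shifted by more than 30 mm or tipped (distance of yoghurt_pot from where it was at the start of the episode above 0.03 m or angle between yoghurt_pot's own z axis and vertical above 0.35 rad).
It fails at once if a tin falls off the table (height (world z) of any of tin_a_c, tin_b_c, tin_c_c, tin_d_c below -0.05 m).
It also fails if it takes over 72 s, if anything falls off the work surface, if the arm or the gripper's body presses on something with over 40 N, if the wrist force passes 120 N, or if a joint passes its speed limit or range.

ROBOT

A 7-joint arm with a two-finger parallel gripper is mounted at the origin on a cart in front of the work surface, level with it; the furniture and walls round the work are solid. World frame = base frame: x ahead of the robot, y to its left, z up, the work surface at z = 0. Lengths are in m, angles in rad, forces in N, time in s.
With the tool pointing down it reaches from about 0.425 to 0.95 m from the base axis. Payload 4.7 kg.
Tool frame: the origin (TCP) lies between the finger pads; the fingertips stand 25 mm ahead of it and the grasp point (between the pads) lies 6 mm ahead of it; z points along the fingers, y is the line along which they close (so a half turn about z gives the same grasp; the last joint's range is limited). The gripper opens to 85 mm and grips with 20 to 120 N. Pads are 22 mm wide; open, the fingers measure 114 mm over their backs; the gripper's body (76 mm by 85 mm) begins 54 mm behind the grasp point. The pads swing forward as they close: fully open they stand 13 mm farther back than shut.
Start: joints at [1.1, 0.469, -0.049, 1.532, 0.024, 1.141, -0.082], TCP at [0.289, -0.61, 0.256] pointing down, gripper open.
Joint ranges: [-2.59, 2.59], [-0.33, 1.99], [-1.39, 1.29], [0.1, 2.45], [-1.04, 4.18], [0.21, 1.99], [-2.66, 2.66]. Speed limits (rad/s): [2.57, 2.57, 3.14, 3.14, 3.14, 3.14, 3.14].

INTERFACE

Orientations are given as a 3x3 rotation matrix whose columns are the frame's x, y, z axes.
In Python, from rig import * gives the robot as it stands. Calls block until the motion is done:
- movep(position, orientation): joint-space move of the TCP to a pose.
- move_l(position, attitude=None, feed=0.15, until_force=None): straight line of the TCP; attitude=None keeps the orientation; feed is the mean speed in m/s. With until_force (N) it stops when the force on the tool has changed by that much, and returns True; else False.
- move_joints(angles): joint-space move.
- command_gripper(opening, newtons=None): finger opening in m; newtons is the grip in N (None keeps the last); returns when the fingers have stopped.
- sleep(seconds).
- inverse_kinematics(position, orientation): joint angles nearest the present ones, or None.
- sense(): the state.
- camera(name): name is "scene" or "side" or "wrist"; returns (picture, depth): 400x640x3 uint8, red, green, blue; 400x640 float32, m along the optical axis (not along the pixel's ray), 0 where there is no reading.
- camera_params(name): a dict with "K" (3x3 intrinsics, pixels), "position" and "rotation" of the camera in the world; the wrist camera has in their place "tool_from_camera" (4x4, takes a point from camera to tool coordinates, whose origin is the TCP and whose axes are the flange's). Camera axes: x right, y down, z forward; pixel columns grow to the right and rows downward; lengths in m; the calibration is good to about 2 mm. A picture is of the moment at which its call begins: read the wrist's pose just before it. camera_params takes no time and is no camera call.
A pose or a line that the arm cannot do raises Unreachable and nothing moves.
- finish_job(): hands the job in; it is judged then, once.
The state is a dict: "time_s": time; "joint_pos": joint angles; "qd": joint speeds; "joint_efforts": joint torques, N m; "position": TCP position; "tcp_rot": TCP orientation; "wrist_force": force on the tool from outside, world axes, zero at the start; "ft_torque": the same for the moment, N m; "finger_gap": finger opening in m; "gripper_force": force on a finger pad.
Only numpy, scipy, OpenCV 4.12 (cv2) and the standard library are available. Lean on these libraries where they do the work, as an engineer would, in place of code of your own. Each camera call takes 0.05 s, during which the arm holds its last target. There are 200 camera calls.

## Working session

There is one attempt and no reset: what is moved stays moved. The work goes in short steps, each a Python script; the robot and the scene stay as the last script left them, time stands still between calls to the robot, and variables do not carry over. Pictures are saved under pics/ and viewed, at most 10 in all, crops included, and the job is handed in when it is done.

```bash
mkdir -p pics; ls
python3 - <<'E'
from rig import *
import cv2,numpy as np
for n in("scene","side"):
    p,d=camera(n); np.savez(f"pics/{n}.npz",p=p,d=d); cv2.imwrite(f"pics/{n}0.png",p[:,:,::-1])
    c=camera_params(n); print(n,c)
c=camera_params("wrist");print(c)
s=sense();print(s["time_s"],s["tcp_rot"],s["position"])
E
```

```text
pics
scene {'K': array([[514.74069213,   0.        , 312.28866992],
       [  0.        , 514.74069213, 201.34180973],
       [  0.        ,   0.        ,   1.        ]]), 'position': array([0.01447218, 0.71616679, 1.25829237]), 'rotation': array([[-0.84497575, -0.39574557,  0.35972408],
       [-0.53463993,  0.64176516, -0.54981599],
       [-0.01327114, -0.65690404, -0.75385739]])}
side {'K': array([[431.91953888,   0.        , 317.61320852],
       [  0.        , 431.91953888, 204.90528215],
       [  0.        ,   0.        ,   1.        ]]), 'position': array([ 0.47189941, -0.83713219,  0.7211709 ]), 'rotation': array([[ 0.99406163, -0.0716692 ,  0.08188405],
       [-0.10876455, -0.63067786,  0.76838513],
       [-0.00342709, -0.77272826, -0.63472773]])}
{'K': array([[342.07823844,   0.        , 321.14844889],
       [  0.        , 342.07823844, 202.59334976],
       [  0.        ,   0.        ,   1.        ]]), 'tool_from_camera': array([[-3.43251243e-04, -9.48948898e-01, -3.15429662e-01,
         8.07183532e-02],
       [ 9.99999911e-01, -2.48584233e-04, -3.40353147e-04,
        -5.49984918e-04],
       [ 2.44566903e-04, -3.15429751e-01,  9.48948899e-01,
        -1.17723650e-01],
       [ 0.00000000e+00,  0.00000000e+00,  0.00000000e+00,
         1.00000000e+00]])}
0.1 [[ 9.03963666e-01  4.27608469e-01 -8.29647793e-04]
 [ 4.27609267e-01 -9.03962295e-01  1.57581140e-03]
 [-7.61400246e-05 -1.77924133e-03 -9.99998414e-01]] [ 0.28841185 -0.60976181  0.25535451]
```

View pics/scene0.png

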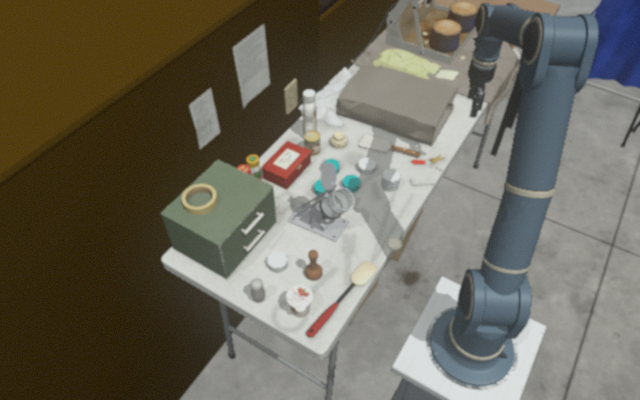

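View pics/side0.png

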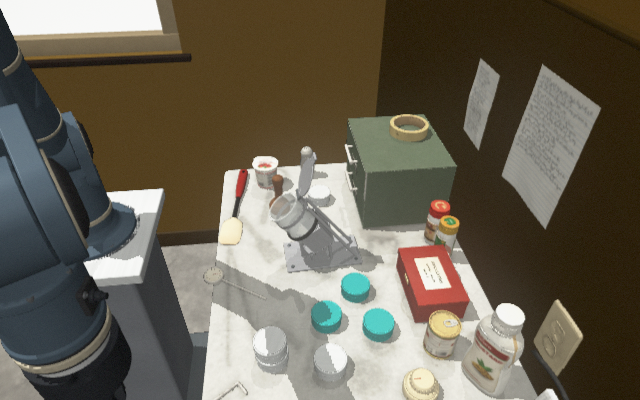

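Candidates for the tins: plain aluminium at side (270,348), (330,363) and (318,192), which are scene (391,180), (367,167) and (277,262). Turquoise look-alikes are at side (355,287), (326,317) and (379,325) and must be left alone. (270,348) looks taller, so it is probably the pile. I'll check this in close crops and deproject.

```bash
cat > h.py <<'E'
import numpy as np,cv2
from rig import *
def deproj(n,d,us,vs,pose=None,c=None):
    c=c or camera_params(n);K=c["K"]
    z=d[vs,us];P=np.stack([(us-K[0,2])/K[0,0]*z,(vs-K[1,2])/K[1,1]*z,z],-1)
    if n=="wrist":
        T=c["tool_from_camera"];P=P@T[:3,:3].T+T[:3,3];return P@pose[1].T+pose[0]
    return P@c["rotation"].T+c["position"]
E
python3 - <<'E'
from h import *
S=np.load("pics/side.npz");C=np.load("pics/scene.npz")
a=cv2.resize(S["p"][140:400,220:420],None,fx=3,fy=3)[:,:,::-1][:780]
a=cv2.resize(S["p"][150:400,230:410,::-1],None,fx=2.4,fy=2.4,interpolation=3)
b=cv2.resize(C["p"][150:320,240:410,::-1],None,fx=2.15,fy=3.529,interpolation=3)
b=cv2.resize(C["p"][130:330,240:410,::-1],(0,0),fx=2.15,fy=2.15,interpolation=3)
h=max(a.shape[0],b.shape[0]);im=np.zeros((h,a.shape[1]+b.shape[1],3),np.uint8)
im[:a.shape[0],:a.shape[1]]=a;im[:b.shape[0],a.shape[1]:]=b
print(im.shape);cv2.imwrite("pics/crop1.png",im[:600,:800])
for n,D,pts in(("side",S,[(270,338),(330,352),(318,190),(355,283),(288,255),(350,258),(305,165),(290,212),(265,165),(277,182)]),("scene",C,[(391,174),(367,161),(277,258),(325,225),(345,200),(330,170),(297,297),(313,255),(258,285)])):
    for u,v in pts: print(n,u,v,deproj(n,D["d"],np.array([u]),np.array([v]))[0].round(3),D["p"][v,u])
E
```

```text
(600, 798, 3)
side 270 338 [ 0.434 -0.391  0.057] [175 177 173]
side 330 352 [ 0.538 -0.413  0.029] [246 247 245]
side 318 190 [0.569 0.064 0.027] [243 244 242]
side 355 283 [ 0.61  -0.261  0.029] [ 82 206 199]
side 288 255 [ 0.477 -0.144  0.007] [197 197 196]
side 350 258 [ 0.616 -0.171  0.009] [122 123 122]
side 305 165 [ 0.523 -0.121  0.235] [149 148 147]
side 290 212 [ 0.487 -0.177  0.163] [195 196 192]
side 265 165 [0.434 0.133 0.071] [211 119 101]
side 277 182 [0.464 0.015 0.099] [99 79 64]
scene 391 174 [ 0.435 -0.397  0.053] [163 168 165]
scene 367 161 [ 0.541 -0.434  0.026] [201 206 205]
scene 277 258 [0.574 0.054 0.024] [216 221 219]
scene 325 225 [ 0.516 -0.118  0.032] [163 166 167]
scene 345 200 [ 0.48  -0.171  0.117] [170 173 169]
scene 330 170 [ 0.526 -0.159  0.229] [149 150 152]
scene 297 297 [0.439 0.15  0.064] [213 213 208]
scene 313 255 [0.46  0.037 0.104] [157 123  94]
scene 258 285 [0.539 0.186 0.087] [198 199 192]
```

View pics/crop1.png

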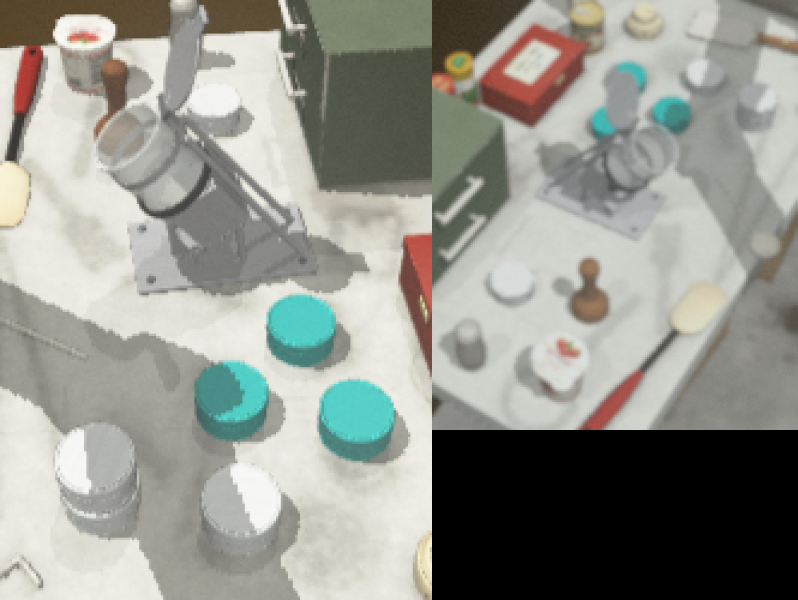

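Crop 1 shows the pile of two at crop (97,475), i.e. side (270,348). Single aluminium tins are at crop (240,510) and at (215,108) behind the dispenser, and the turquoise ones are distinct. The dispenser leans left with its cover open, and the black collar is at crop (180,195). Next: wrist views over the tins and down the tube.

Run:
```python
from h import *
S=np.load("pics/side.npz");C=np.load("pics/scene.npz")
for n,D in(("side",S),("scene",C)):
    v,u=np.mgrid[:400,:640];P=deproj(n,D["d"],u.ravel(),v.ravel());rgb=D["p"].reshape(-1,3).astype(int);ok=(D["d"].ravel()>0)
    m=ok&(abs(P[:,0]-.52)<.16)&(abs(P[:,1]+.14)<.1)
    q=m&(P[:,2]>.004)&(P[:,2]<.010)
    im=np.zeros(400*640,np.uint8);im[q]=255;im=cv2.morphologyEx(im.reshape(400,640),cv2.MORPH_OPEN,np.ones((2,2)))
    k=im.ravel()>0;print(n,k.sum(),cv2.minAreaRect((P[k][:,:2]*1000).astype(np.float32)))
    t=m&(P[:,2]<.003)&(P[:,2]>-.01);print("table z",np.median(P[t,2]),P[t,2].std())
    b=m&(rgb.max(1)<70)&(P[:,2]>.03);print("black",b.sum());np.save(f"pics/blk_{n}.npy",P[b]);print(np.c_[u.ravel(),v.ravel()][b].min(0),np.c_[u.ravel(),v.ravel()][b].max(0),P[b].min(0),P[b].max(0))
R=sense()["tcp_rot"]
for p in((.45,-.40,.30),): movep(p,R)
s=sense();p,d=camera("wrist");np.savez("pics/w1.npz",p=p,d=d,pos=s["position"],R=s["tcp_rot"]);cv2.imwrite("pics/w1.png",p[:,:,::-1])
print(s["time_s"],s["joint_pos"])
```

```text
side 1517 ((492.3010559082031, -446.2237854003906), (782.8257446289062, 308.8639221191406), 86.33319091796875)
table z 0.001035263642123585 0.001108008589266578
black 11
[294 221] [316 239] [ 0.4918871  -0.18451558  0.08581421] [ 0.54040117 -0.16093002  0.11916865]
scene 206 ((551.4490356445312, -138.83340454101562), (163.16444396972656, 94.97483825683594), 4.773506164550781)
table z -0.0014461804608039142 0.0025944492784685854
black 0Traceback (most recent call last):
  File "<stdin>", line 10, in <module>
    return umr_minimum(a, axis, None, out, keepdims, initial, where)
ValueError: zero-size array to reduction operation minimum which has no identity
```

```bash
cat >> h.py <<'E'
def tubeR(yaw):
    c,s=np.cos(yaw),np.sin(yaw);a=np.radians(35)
    Z=np.array([[c,-s,0],[s,c,0],[0,0,1]])
    return Z@np.array([[np.cos(a),0,-np.sin(a)],[0,1,0],[np.sin(a),0,np.cos(a)]])
def shot(n,name,save=True):
    s=sense();p,d=camera(n);np.savez(f"pics/{name}.npz",p=p,d=d,pos=s["position"],R=s["tcp_rot"])
    if save: cv2.imwrite(f"pics/{name}.png",p[:,:,::-1])
    return p,d,(s["position"],s["tcp_rot"])
E
python3 - <<'E'
from h import *
R=sense()["tcp_rot"]
movep((.45,-.40,.30),R); shot("wrist","w1")
T=tubeR(.083);o=np.array([.539,-.140,.052]);m=o+T[:,2]*.125
Rt=np.c_[T[:,0],-T[:,1],-T[:,2]]
for k in(.20,.17,.14,.11):
    q=inverse_kinematics(m+T[:,2]*k,Rt);print(k,q)
q2=inverse_kinematics(m+T[:,2]*.03,Rt);print(q2)
Rf=np.c_[-T[:,0],T[:,1],-T[:,2]]
print("flip",inverse_kinematics(m+T[:,2]*.12,Rf))
print(m,sense()["time_s"],sense()["joint_pos"])
try:
    movep(m+T[:,2]*.16,Rt);shot("wrist","w2")
except Exception as e: print(repr(e))
print(sense()["time_s"])
E
python3 -c "
import cv2,numpy as np
a=cv2.imread('pics/w1.png');b=cv2.imread('pics/w2.png')
cv2.imwrite('pics/w12.png',cv2.resize(np.vstack([a[:,:],b]),(480,600),interpolation=cv2.INTER_AREA)) if b is not None else 0"
```

```text
0.2 [ 0.77463352 -0.28020101 -0.16834594  2.34441107 -0.68670836  0.6933476
 -0.43231075]
0.17 [ 0.73590727 -0.2207169  -0.18028891  2.36654099 -0.7262899   0.60143042
 -0.40901348]
0.14 [ 0.6983676  -0.15589464 -0.19006381  2.38418594 -0.78110922  0.51160834
 -0.36871542]
0.11 [ 0.66637106 -0.08638136 -0.20137108  2.3969023  -0.85998073  0.42616166
 -0.30243437]
None
flip [-0.09340091 -0.17773669  0.49780031  2.4250087  -0.55330828  0.38047861
  2.54069732]
[ 0.46754976 -0.14594403  0.15439401] 1.1917 [ 0.75542807  0.3212506  -0.12250359  1.65350079  0.0424127   1.1716633
 -0.51023721]
2.25
```

View pics/w12.png

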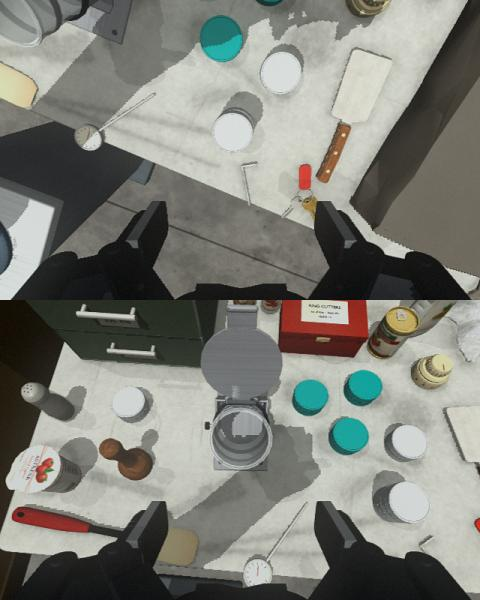

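w1 shows the pile top at full px (311,176), single tin c at (375,96), and turquoise tins above. w2 looks down the tube: mouth at full px (321,183), with the cover behind it. IK gets tight near the mouth, so I'll scan the tool's turn about the tube axis while measuring the rims.

Run:
```python
from h import *
T=tubeR(.083);o=np.array([.539,-.140,.052]);m=o+T[:,2]*.125
print("Z tilt IK scan: psi, [k:ok]")
for psi in range(-180,180,15):
    a=np.radians(psi);x=np.cos(a)*T[:,0]+np.sin(a)*T[:,1];z=-T[:,2];R=np.c_[x,np.cross(z,x),z]
    r=[(k,inverse_kinematics(m+T[:,2]*k,R)) for k in(.12,.06,.025)]
    if any(q is not None for _,q in r): print(psi,[(k,None if q is None else q.round(2).tolist()) for k,q in r])
# measurements: w2 mouth & plate, w1 tins
W=np.load("pics/w2.npz");pose=(W["pos"],W["R"]);v,u=np.mgrid[:400,:640];P=deproj("wrist",W["d"],u.ravel(),v.ravel(),pose)
ok=W["d"].ravel()>0
L=(P-o)@T
rr=np.hypot(L[:,0],L[:,1])
s=ok&(L[:,2]>.118)&(L[:,2]<.132)&(rr<.042);print("rim",s.sum(),L[s].mean(0),L[s].min(0),L[s].max(0))
hst=np.histogram(L[ok&(rr<.045)][:,2],np.arange(-.06,.15,.005));print(list(zip(hst[1].round(3),hst[0])))
q=ok&(P[:,2]>.004)&(P[:,2]<.009)&(abs(P[:,0]-.55)<.11)&(abs(P[:,1]+.14)<.08)
print("plate",q.sum(),cv2.minAreaRect((P[q][:,:2]*1000).astype(np.float32)))
W=np.load("pics/w1.npz");pose=(W["pos"],W["R"]);P=deproj("wrist",W["d"],u.ravel(),v.ravel(),pose)
for z0,c in((.056,(.435,-.395)),(.028,(.54,-.43)),(.028,(.55,-.33))):
    q=(W["d"].ravel()>0)&(abs(P[:,2]-z0)<.006)&(np.hypot(P[:,0]-c[0],P[:,1]-c[1])<.055)
    print(c,q.sum(),cv2.minEnclosingCircle((P[q][:,:2]*1000).astype(np.float32)),P[q].mean(0),P[q].std(0))
```

```text
Z tilt IK scan: psi, [k:ok]
-180 [(0.12, [-0.42, -0.26, 0.77, 2.43, -0.24, 0.35, 2.24]), (0.06, None), (0.025, None)]
-165 [(0.12, [-0.42, -0.26, 0.77, 2.43, -0.24, 0.35, 2.5]), (0.06, None), (0.025, None)]
-150 [(0.12, [-0.57, -0.32, 0.87, 2.44, 0.0, 0.34, 2.52]), (0.06, None), (0.025, None)]
-135 [(0.12, [1.05, -0.1, -0.53, 2.38, -0.9, 0.49, -2.61]), (0.06, [0.93, 0.06, -0.53, 2.39, -1.03, 0.29, -2.49]), (0.025, None)]
-120 [(0.12, [1.01, -0.1, -0.5, 2.38, -0.89, 0.48, -2.35]), (0.06, [0.91, 0.05, -0.51, 2.39, -1.04, 0.29, -2.23]), (0.025, None)]
-105 [(0.12, [0.97, -0.1, -0.47, 2.38, -0.89, 0.48, -2.1]), (0.06, [0.93, 0.06, -0.53, 2.39, -1.03, 0.29, -1.97]), (0.025, None)]
-90 [(0.12, [0.93, -0.1, -0.43, 2.38, -0.88, 0.48, -1.84]), (0.06, [0.91, 0.06, -0.52, 2.39, -1.04, 0.29, -1.71]), (0.025, None)]
-75 [(0.12, [0.9, -0.1, -0.4, 2.38, -0.87, 0.47, -1.59]), (0.06, [0.91, 0.05, -0.51, 2.39, -1.04, 0.29, -1.44]), (0.025, None)]
-60 [(0.12, [0.86, -0.1, -0.36, 2.39, -0.87, 0.47, -1.34]), (0.06, [1.19, 0.08, -0.8, 2.38, -0.96, 0.27, -1.24]), (0.025, None)]
-45 [(0.12, [0.82, -0.11, -0
[... 3301 characters left out ...]
loat64(0.125), np.int64(25)), (np.float64(0.13), np.int64(0)), (np.float64(0.135), np.int64(0)), (np.float64(0.14), np.int64(0))]
plate 484 ((545.747314453125, -142.06105041503906), (150.94400024414062, 91.64750671386719), 3.1635289192199707)
(0.435, -0.395) 2331 ((433.2101745605469, -394.5513610839844), 30.219648361206055) [ 0.43436542 -0.39412527  0.05554253] [0.01512713 0.01495442 0.00090174]
(0.54, -0.43) 2477 ((537.6832275390625, -423.46307373046875), 30.008649826049805) [ 0.53817136 -0.42299606  0.02759258] [0.01492285 0.01502253 0.00089335]
(0.55, -0.33) 2768 ((542.708984375, -326.22509765625), 29.95992088317871) [ 0.54323583 -0.32612235  0.02764018] [0.01490702 0.01497908 0.00089085]
```

```bash
python3 - <<'E'
from h import *
from scipy.optimize import least_squares
T=tubeR(.083);o=np.array([.539,-.140,.052]);m=o+T[:,2]*.125
W=np.load("pics/w2.npz");pose=(W["pos"],W["R"]);v,u=np.mgrid[:400,:640];u=u.ravel();v=v.ravel();P=deproj("wrist",W["d"],u,v,pose)
ok=W["d"].ravel()>0;L=(P-o)@T;rr=np.hypot(L[:,0]-.002,L[:,1])
# rim
s=ok&(L[:,2]>.1195)&(L[:,2]<.128)&(rr<.043)&(rr>.028)&(L[:,0]<.025)
A=np.c_[L[s][:,:2],np.ones(s.sum())];print("rim plane",np.linalg.lstsq(A,L[s][:,2],rcond=None)[0],s.sum())
f=least_squares(lambda x:np.hypot(L[s][:,0]-x[0],L[s][:,1]-x[1])-x[2],[0,0,.035],loss="soft_l1",f_scale=.001);print("rim circ",f.x)
# tube wall inside: per-slice circle
for a,b in((.035,.055),(.06,.08),(.08,.1),(.1,.118)):
    t=ok&(L[:,2]>a)&(L[:,2]<b)&(rr<.036)&(rr>.025)
    f=least_squares(lambda x:np.hypot(L[t][:,0]-x[0],L[t][:,1]-x[1])-.032,[0,0],loss="soft_l1",f_scale=.001);print(a,b,t.sum(),f.x,L[t].min(0),L[t].max(0))
t=ok&(rr<.03)&(L[:,2]<.005)&(L[:,2]>-.012);print("tray",t.sum(),np.median(L[t],0),L[t][:,2].std())
# collar
for a in np.arange(.04,.1,.002):
    t=ok&(rr>.033)&(rr<.046)&(L[:,2]>a)&(L[:,2]<a+.002)
    if t.sum()>8: print(round(a,3),t.sum(),rr[t].mean().round(4),W["p"].reshape(-1,3)[t].mean(0).round(),u[t].mean().round(),v[t].mean().round())
# fingertips
c=camera_params("wrist")["tool_from_camera"];F=deproj("wrist",W["d"],u,v,(np.zeros(3),np.eye(3)))
t=ok&(W["d"].ravel()<.2);print("finger",F[t].min(0),F[t].max(0));k=t&(F[:,2]>F[t][:,2].max()-.004);print(F[k].mean(0))
E
cat > ik.py <<'E'
from h import *
T=tubeR(.083);m=np.array([.539,-.140,.052])+T[:,2]*.125
def toolR(B,psi,dl):
    # B: tin frame, psi: turn about axis, dl: tilt about closing axis (>0: body leans to +x)
    x=np.cos(psi)*B[:,0]+np.sin(psi)*B[:,1];z=-B[:,2];y=np.cross(z,x)
    R=np.c_[x,y,z];c,s=np.cos(dl),np.sin(dl)
    return R@np.array([[c,0,-s],[0,1,0],[s,0,c]])
E
python3 - <<'E'
from ik import *
for dl in(10,15,20,25):
  for psi in(-40,-20,0,20,40):
    R=toolR(T,np.radians(psi),np.radians(dl))
    g=m+T[:,2]*.012-R[:,2]*.012
    q=inverse_kinematics(g,R);q3=inverse_kinematics(g+T[:,2]*.1,R)
    print(dl,psi,None if q is None else q.round(2).tolist(),None if q3 is None else q3.round(2).tolist())
E
```

```text
rim plane [ 0.00585336 -0.01403972  0.12223021] 1020
rim circ [ 0.00419755 -0.00062113  0.03398548]
0.035 0.055 390 [ 0.0041915  -0.00187405] [-0.02849774 -0.03373756  0.03506221] [0.03347762 0.03139881 0.05499956]
0.06 0.08 479 [ 0.00418115 -0.00146265] [-0.0283514  -0.03324151  0.06007175] [0.035782   0.03037479 0.07989069]
0.08 0.1 568 [ 0.00413223 -0.00115974] [-0.02869194 -0.03310485  0.08003247] [0.03527477 0.03085605 0.09998449]
0.1 0.118 599 [ 0.00412209 -0.00087723] [-0.02838017 -0.03287773  0.10004514] [0.03548015 0.03102257 0.11799879]
tray 1340 [-0.00459913 -0.00027027 -0.00248363] 0.0008297441888019008
0.04 11 0.04 [74. 76. 73.] 315.0 146.0
0.042 14 0.0391 [71. 73. 71.] 316.0 153.0
0.044 9 0.0376 [81. 85. 84.] 345.0 157.0
0.046 14 0.0407 [ 99. 102. 102.] 315.0 146.0
0.048 70 0.0427 [126. 129. 130.] 315.0 142.0
0.05 19 0.0424 [115. 119. 117.] 332.0 144.0
0.052 19 0.041 [105. 108. 105.] 296.0 156.0
0.054 90 0.039 [66. 68. 66.] 304.0 152.0
0.056 167 0.0395 [52. 54. 53.] 326.0 151.0
0.058 18 0.0384 [72. 74. 73.] 328.0 156.0
0.068 11 0.0358 [105. 108. 107.] 338.0 152.0
0.072 
[... 1560 characters left out ...]
.19, -0.18, 0.74, -1.02]
20 20 [0.43, 0.15, -0.25, 2.25, 0.18, 0.45, -1.13] [0.81, -0.06, -0.53, 2.23, -0.03, 0.66, -0.88]
20 40 [0.19, 0.12, -0.06, 2.31, 0.44, 0.37, -1.12] [0.79, -0.1, -0.57, 2.28, 0.11, 0.56, -0.72]
25 -40 [0.83, 0.28, -0.45, 2.12, -0.39, 0.7, -1.41] [0.91, 0.08, -0.41, 2.12, -0.44, 0.93, -1.34]
25 -20 [0.78, 0.26, -0.5, 2.12, -0.14, 0.68, -1.38] [0.88, 0.05, -0.48, 2.12, -0.25, 0.89, -1.24]
25 0 [0.7, 0.23, -0.51, 2.14, 0.1, 0.64, -1.34] [0.87, 0.02, -0.56, 2.14, -0.08, 0.83, -1.13]
25 20 [0.48, 0.18, -0.35, 2.2, 0.3, 0.57, -1.28] [0.83, -0.03, -0.61, 2.19, 0.09, 0.75, -1.02]
25 40 [0.22, 0.14, -0.14, 2.28, 0.57, 0.48, -1.27] [0.83, -0.07, -0.67, 2.25, 0.27, 0.64, -0.91]
```

Run:
```python
from h import *
yaw=.056;T0=tubeR(.083);o0=np.array([.539,-.140,.052])
T=tubeR(yaw)
W=np.load("pics/w2.npz");pose=(W["pos"],W["R"]);v,u=np.mgrid[:400,:640];u=u.ravel();v=v.ravel();P=deproj("wrist",W["d"],u,v,pose);ok=W["d"].ravel()>0
# origin from old frame: axis at x=.0042,y(z)= -.0026+.0154*z ; tray -.0025
o=o0+T0@np.array([.0042,-.0026,-.0025]);print("o",o)
L=(P-o)@T;r=np.hypot(L[:,0],L[:,1]);rgb=W["p"].reshape(-1,3).astype(int)
t=ok&(r<.027)&(L[:,2]<.01);A=np.c_[L[t][:,:2],np.ones(t.sum())];print("tray",np.linalg.lstsq(A,L[t][:,2],rcond=None)[0])
s=ok&(L[:,2]>.121)&(L[:,2]<.13)&(r<.04)&(r>.03)&(L[:,0]<.02);print("rim",s.sum(),np.percentile(L[s][:,2],[5,50,95]),[np.mean(r[s&(np.abs(np.arctan2(L[:,1],L[:,0])-a)<.4)]) .round(4) for a in(-1.57,1.57,2.6,-2.6)])
c=ok&(r>.0375)&(r<.041)&(L[:,2]>.03)&(L[:,2]<.09)&(rgb.max(1)<75)
print("collar wall/top pts",c.sum());h,e=np.histogram(L[c][:,2],np.arange(.04,.075,.001));print(list(zip(e.round(3),h)))
ang=np.arctan2(L[c][:,1],L[c][:,0]);
for r0 in(.0375,.0385,.039,.0395,.040):
    k=c&(r>=r0)&(r<r0+.0007);print(r0,k.sum(),np.percentile(L[k][:,2],[5,25,50,75,95]).round(4) if k.sum() else 0)
# same from side & scene cameras
for n in("side","scene"):
    D=np.load(f"pics/{n}.npz");Pn=deproj(n,D["d"],u,v);Ln=(Pn-o)@T;rn=np.hypot(Ln[:,0],Ln[:,1]);g=D["p"].reshape(-1,3).astype(int).max(1)
    k=(D["d"].ravel()>0)&(rn>.03)&(rn<.045)&(Ln[:,2]>.035)&(Ln[:,2]<.1)
    print(n);
    for a in np.arange(.035,.1,.003):
        kk=k&(Ln[:,2]>=a)&(Ln[:,2]<a+.003)
        if kk.sum(): print(round(a,3),kk.sum(),g[kk].mean().round(),rn[kk].mean().round(4),(g[kk]<80).sum(),end="; ")
```

```text
o [ 0.54407315 -0.14218694  0.05236114]
tray [-1.92169546e-03 -2.35509911e-03  5.32706455e-05]
rim 1046 [0.12232853 0.12472699 0.12592627] [np.float64(0.034), np.float64(0.034), np.float64(0.034), np.float64(0.0339)]
collar wall/top pts 114
[(np.float64(0.04), np.int64(0)), (np.float64(0.041), np.int64(0)), (np.float64(0.042), np.int64(0)), (np.float64(0.043), np.int64(0)), (np.float64(0.044), np.int64(1)), (np.float64(0.045), np.int64(1)), (np.float64(0.046), np.int64(1)), (np.float64(0.047), np.int64(0)), (np.float64(0.048), np.int64(0)), (np.float64(0.049), np.int64(0)), (np.float64(0.05), np.int64(0)), (np.float64(0.051), np.int64(0)), (np.float64(0.052), np.int64(3)), (np.float64(0.053), np.int64(0)), (np.float64(0.054), np.int64(2)), (np.float64(0.055), np.int64(1)), (np.float64(0.056), np.int64(1)), (np.float64(0.057), np.int64(16)), (np.float64(0.058), np.int64(38)), (np.float64(0.059), np.int64(37)), (np.float64(0.06), np.int64(3)), (np.float64(0.061), np.int64(0)), (np.float64(0.062), np.int64(0)), (np.float64(0.063), np.int64(0)), (np.float64(0.064), np.int64(0)), (np.floa
[... 927 characters left out ...]
 0.083 44 164.0 0.034 0; 0.086 46 160.0 0.0348 0; 0.089 61 160.0 0.0339 0; 0.092 46 150.0 0.0344 0; 0.095 61 140.0 0.0352 0; 0.098 57 139.0 0.0353 0; scene
0.035 14 122.0 0.0381 0; 0.038 8 122.0 0.0387 0; 0.041 7 115.0 0.0413 0; 0.044 16 124.0 0.0374 0; 0.047 19 132.0 0.0378 0; 0.05 20 131.0 0.0382 0; 0.053 27 117.0 0.037 0; 0.056 49 120.0 0.0367 0; 0.059 34 126.0 0.0361 0; 0.062 30 142.0 0.0361 0; 0.065 26 150.0 0.0342 0; 0.068 24 153.0 0.0338 0; 0.071 21 153.0 0.0353 0; 0.074 21 155.0 0.0341 0; 0.077 26 159.0 0.0339 0; 0.08 24 157.0 0.0338 0; 0.083 25 154.0 0.0333 0; 0.086 27 154.0 0.0343 0; 0.089 27 151.0 0.0343 0; 0.092 24 147.0 0.0342 0; 0.095 34 145.0 0.0353 0; 0.098 25 149.0 0.0356 0;
```

Collar edge is at about 59 mm, so two tins (56 mm) fall short and three are needed. The tube pose is well fixed: yaw 0.056, tray and rim both consistent. Now I'll go above the pile with a 12° tool tilt and measure the fingertips and the tin from close by.

```bash
cat > ik.py <<'E'
from h import *
T=tubeR(.056);O=np.array([.54407,-.14219,.05236]);m=O+T[:,2]*.125
PSI,DL=np.radians(-20),np.radians(12)
def toolR(B,psi=PSI,dl=DL):
    x=np.cos(psi)*B[:,0]+np.sin(psi)*B[:,1];z=-B[:,2];y=np.cross(z,x)
    R=np.c_[x,y,z];c,s=np.cos(dl),np.sin(dl)
    return R@np.array([[c,0,-s],[0,1,0],[s,0,c]])
def cloud(name):
    W=np.load(f"pics/{name}.npz");v,u=np.mgrid[:400,:640];ok=W["d"].ravel()>0
    F=deproj("wrist",W["d"],u.ravel(),v.ravel(),(np.zeros(3),np.eye(3)))[ok]
    return F,F@W["R"].T+W["pos"],W["p"].reshape(-1,3)[ok]
def tips(F):
    o=[]
    for s in(-1,1):
        k=(abs(F[:,0])<.02)&(s*F[:,1]>.02)&(s*F[:,1]<.062)&(F[:,2]<.05)&(F[:,2]>-.05)
        o.append((k.sum(),F[k].min(0).round(4).tolist(),F[k].max(0).round(4).tolist()) if k.sum() else None)
    return o
def circ(P,c,z0,tol=.005,rad=.045):
    k=(abs(P[:,2]-z0)<tol)&(np.hypot(P[:,0]-c[0],P[:,1]-c[1])<rad)
    (x,y),r=cv2.minEnclosingCircle((P[k][:,:2]*1000).astype(np.float32));return k.sum(),x/1000,y/1000,r,np.median(P[k][:,2])
E
python3 - <<'E'
from ik import *
print("open tips w2",tips(cloud("w2")[0]))
R=toolR(np.eye(3));tip=np.array([.4333,-.3943,.056+.045])
p=tip-R[:,2]*.025
command_gripper(.074)
movep(p,R);s=sense();print(s["joint_pos"].round(2),s["finger_gap"],s["time_s"])
shot("wrist","w3");F,P,c=cloud("w3");print("tips",tips(F));print(circ(P,(.4333,-.3943),.056))
E
```

```text
open tips w2 [(np.int64(8123), [-0.0119, -0.062, -0.05], [0.0178, -0.0286, 0.0116]), (np.int64(8448), [-0.012, 0.0282, -0.05], [0.0177, 0.062, 0.0116])]
[ 0.83  0.57 -0.27  1.72  0.22  1.08 -1.46] 0.07388297685539594 3.6667
tips [(np.int64(10081), [-0.0132, -0.062, -0.05], [0.0175, -0.0237, 0.0173]), (np.int64(10081), [-0.0126, 0.0236, -0.05], [0.0175, 0.062, 0.0166])]
(np.int64(7166), 0.43316122436523435, -0.39470223999023435, 30.470998764038086, np.float64(0.05525352884301172))
```

View pics/w3.png

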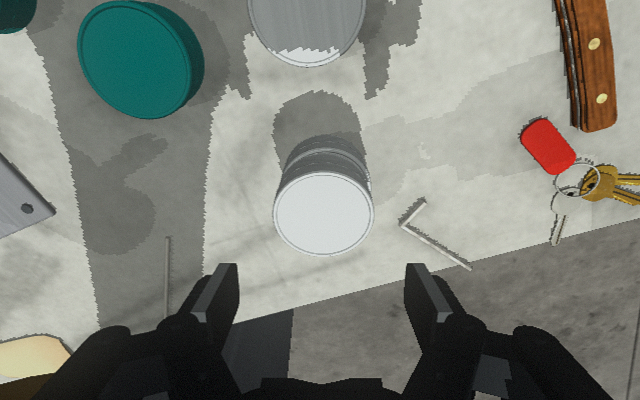

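w3: top tin at (323,213) with the fingers straddling it, and an Allen key nearby on the table that won't interfere. Grasp it, lift, and measure the tin in the hand.

```bash
cat >> ik.py <<'E'
LT=.0195; OV=.009; RREL=toolR(np.eye(3))   # tool -> tin axes
def grasp(x,y,ztop,lift=.10,B=np.eye(3)):
    R=toolR(B);p=np.array([x,y,ztop-OV])-R[:,2]*LT
    move_l(p+[0,0,.02],R,feed=.15);move_l(p,R,feed=.06)
    command_gripper(.05,40);s=sense();print("gap",s["finger_gap"],s["gripper_force"])
    move_l(p+[0,0,lift],R,feed=.2)
def held(name):
    F,P,c=cloud(name);Q=F@RREL.T
    k=(abs(Q[:,0])<.04)&(abs(Q[:,1])<.026)&(Q[:,2]<.005)&(Q[:,2]>-.03)
    z=np.median(Q[k][:,2]);k=(abs(Q[:,2]-z)<.003)&(np.hypot(Q[:,0],Q[:,1])<.045)
    A=np.c_[Q[k][:,:2],np.ones(k.sum())];pl=np.linalg.lstsq(A,Q[k][:,2],rcond=None)[0]
    a=PSI;ax=np.array([np.cos(a),np.sin(a)]);ay=np.array([-ax[1],ax[0]])
    U=Q[k][:,:2]@ax;V=Q[k][:,:2]@ay
    n=abs(V)<.02;print("held n",k.sum(),"z",z,"plane",pl.round(4),"U range",np.percentile(U,[.3,99.7]),"V",np.percentile(V,[.3,99.7]))
    return Q[k],U,V,z
E
python3 - <<'E'
from ik import *
grasp(.4332,-.3945,.056)
shot("wrist","w4");held("w4");print(sense()["time_s"],sense()["finger_gap"],tips(cloud("w4")[0]))
E
```

```text
gap 0.05811636510583634 43.072593212127686
held n 12033 z -0.011561704019223698 plane [-0.005   0.003  -0.0115] U range [-0.0327814   0.02533796] V [-0.04008875  0.04006211]
5.6 0.05790018639077789 [(np.int64(12819), [-0.0197, -0.062, -0.05], [0.02, -0.02, 0.0365]), (np.int64(12845), [-0.02, 0.02, -0.05], [0.02, 0.062, 0.0362])]
```

View pics/w4.png

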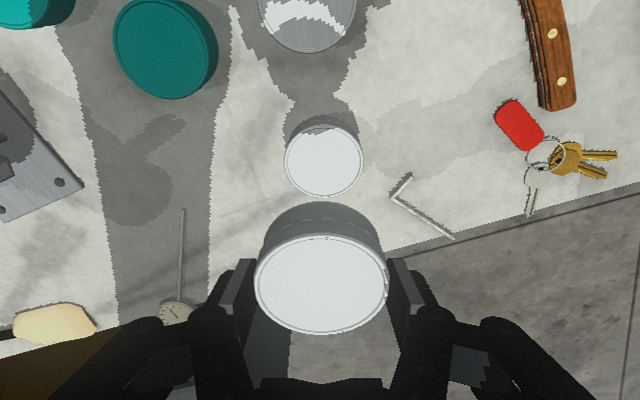

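w4: tin held squarely and level at (321,283); the lower tin still stands at (323,160). Insert it.

```bash
cat >> ik.py <<'E'
RT=toolR(T)
def ins_p(d,U=-.0038,zt=-.011,dx=0,dy=0):
    a=PSI;return O+T@np.array([-U*np.cos(a)+dx,-U*np.sin(a)+dy,.125+.028-d-zt])
def insert(d=.0165,U=-.0038,zt=-.011,dx=0,dy=0):
    movep(ins_p(-.09,U,zt),RT)
    move_l(ins_p(-.004,U,zt,dx,dy),RT,feed=.15)
    h=move_l(ins_p(d,U,zt,dx,dy),RT,feed=.03,until_force=10)
    s=sense();L=T.T@(s["position"]-O);print("hit",h,"depth",.153-zt-L[2],"force",(T.T@s["wrist_force"]).round(1),s["time_s"]);return h
E
python3 - <<'E'
from ik import *
for d in(-.09,-.004,.0165):
    q=inverse_kinematics(ins_p(d),RT);print(q.round(2))
insert()
shot("wrist","w5");
E
```

```text
[ 0.97 -0.06 -0.51  2.24 -0.48  0.67 -1.05]
[ 0.94  0.15 -0.62  2.25 -0.33  0.43 -1.22]
[ 0.92  0.21 -0.63  2.25 -0.26  0.38 -1.29]
hit False depth 0.01653963145744125 force [-0.4  0.1 -0.4] 8.1917
```

View pics/w5.png

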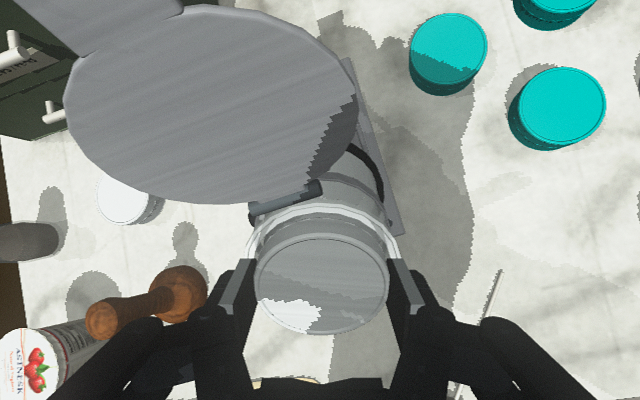

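w5: the tin sits in the mouth, centred inside the rim at (321,285), with no contact force. Release, retreat, and check.

```bash
cat >> ik.py <<'E'
def release(name):
    command_gripper(.072);move_l(ins_p(-.06),RT,feed=.2)
    shot("wrist",name);F,P,c=cloud(name);L=(P-O)@T;r=np.hypot(L[:,0],L[:,1]);k=(r<.026)&(L[:,2]>-.01)&(L[:,2]<.14)
    h=np.histogram(L[k][:,2],np.arange(-.01,.15,.004));i=h[0].argmax();k&=(abs(L[:,2]-h[1][i]-.002)<.006)
    A=np.c_[L[k][:,:2],np.ones(k.sum())];print("in tube",k.sum(),np.linalg.lstsq(A,L[k][:,2],rcond=None)[0].round(4),sense()["time_s"])
E
python3 - <<'E'
from ik import *
release("w6")
R=toolR(np.eye(3));movep(np.array([.5377,-.4235,.028+.06])-R[:,2]*.02,R)
shot("wrist","w7",False);F,P,c=cloud("w7");print(circ(P,(.5377,-.4235),.028),sense()["joint_pos"].round(2),sense()["time_s"])
E
```

```text
in tube 705 [-0.0008  0.0027  0.0271] 9.1167
(np.int64(6704), 0.5377206420898437, -0.42340396118164064, 30.12392234802246, np.float64(0.02726353819069243)) [ 0.85  0.76 -0.44  1.46  0.35  1.21 -1.59] 10.4083
```

First tin is flat on the tray (top at 27 mm). Second tin: c.

Run:
```python
from ik import *
grasp(.5377,-.4234,.028,lift=.13)
shot("wrist","w8",False);held("w8")
if insert()==False: release("w9")
R=toolR(np.eye(3));movep(np.array([.4332,-.3945,.028+.06])-R[:,2]*.02,R)
shot("wrist","w10",False);F,P,c=cloud("w10");print(circ(P,(.4332,-.3945),.028),sense()["time_s"])
```

```text
gap 0.05832713937264481 43.1219208240509
held n 12027 z -0.011583266064062113 plane [-0.0052  0.0015 -0.0115] U range [-0.0327634  0.0252227] V [-0.03980499  0.03957883]
hit False depth 0.01653567556575486 force [-0.2 -0.8 -0.6] 15.2667
in tube 1504 [ 0.0024 -0.0002  0.0552] 16.1417
(np.int64(6834), 0.43457489013671874, -0.39669979858398435, 30.479244232177734, np.float64(0.02724743197156118)) 17.2667
```

Two tins give a top at 55.2 mm. I'll re-measure the collar from the nearer views before committing to the third.

Run:
```python
from ik import *
for n in("w5","w6","w9"):
    F,P,c=cloud(n);L=(P-O)@T;r=np.hypot(L[:,0],L[:,1]);k=(r>.0365)&(r<.0392)&(L[:,2]>.03)&(L[:,2]<.1)&(c.max(1)<90)
    h=np.histogram(L[k][:,2],np.arange(.048,.066,.001));print(n,k.sum(),dict(zip(h[1].round(3).tolist(),h[0].tolist())))
```

```text
w5 378 {0.048: 0, 0.049: 0, 0.05: 1, 0.051: 7, 0.052: 14, 0.053: 10, 0.054: 9, 0.055: 12, 0.056: 17, 0.057: 50, 0.058: 153, 0.059: 100, 0.06: 5, 0.061: 0, 0.062: 0, 0.063: 0, 0.064: 0}
w6 283 {0.048: 0, 0.049: 0, 0.05: 2, 0.051: 4, 0.052: 9, 0.053: 9, 0.054: 7, 0.055: 10, 0.056: 14, 0.057: 41, 0.058: 115, 0.059: 64, 0.06: 7, 0.061: 0, 0.062: 0, 0.063: 0, 0.064: 0}
w9 289 {0.048: 0, 0.049: 1, 0.05: 0, 0.051: 4, 0.052: 9, 0.053: 11, 0.054: 7, 0.055: 7, 0.056: 21, 0.057: 38, 0.058: 109, 0.059: 70, 0.06: 10, 0.061: 0, 0.062: 0, 0.063: 0, 0.064: 0}
```

The collar edge is 3–4 mm above the two-tin stack, so the third tin goes in.

Run:
```python
from ik import *
grasp(.4346,-.3967,.028,lift=.13)
shot("wrist","w11",False);held("w11")
if insert()==False: release("w12")
F,P,c=cloud("w12");L=(P-O)@T
k=(abs(L[:,1])<.02)&(L[:,0]>.05)&(L[:,0]<.15)&(L[:,2]>.12)&(L[:,2]<.22)
A=np.c_[L[k][:,0],np.ones(k.sum())];s=np.linalg.lstsq(A,L[k][:,2],rcond=None)[0];print("cover slope",s,np.pi-np.arctan(s[0]),L[k].max(0),sense()["joint_pos"].round(2))
```

```text
gap 0.05788975876691524 43.06941032409668
held n 12046 z -0.011575017364847473 plane [-0.0052  0.0022 -0.0115] U range [-0.0325718   0.02560576] V [-0.03982375  0.03984931]
hit False depth 0.016517048720665922 force [-0.5 -0.2 -0.2] 22.225
in tube 2628 [ 0.0001 -0.0004  0.0832] 23.2667
cover slope [0.67066352 0.10030988] 2.5508281009528724 [0.11887418 0.01999428 0.18100539] [ 1.72  0.11 -1.34  2.23 -0.25  0.56 -1.25]
```

All three tins are in and flat (top 83–84 mm), and the cover is at 2.55 rad. Now push the cover forward from behind with closed fingers.

Run:
```python
from ik import *
s=sense();p=np.array(s["position"])
R=toolR(np.eye(3),.056,0)
y=-.143
print(p,inverse_kinematics((.63,y,.42),R),inverse_kinematics((.63,y,.27),R),inverse_kinematics((.48,y,.27),R))
move_l(p+np.array([-.03,0,.17]),RT,feed=.25)
command_gripper(0)
movep((.63,y,.43),R);print(sense()["position"],sense()["time_s"])
move_l((.63,y,.272),R,feed=.15)
print("F",sense()["wrist_force"])
move_l((.54,y,.272),R,feed=.1);print("F",sense()["wrist_force"].round(1))
move_l((.475,y,.272),R,feed=.08);print("F",sense()["wrist_force"].round(1))
move_l((.475,y,.43),R,feed=.2);sleep(.5)
print(sense()["time_s"],sense()["position"])
p,d=camera("side");np.savez("pics/side2.npz",p=p,d=d);cv2.imwrite("pics/side2.png",cv2.resize(p[100:400,160:560,::-1],None,fx=2,fy=2,interpolation=3))
```

```text
[ 0.41865885 -0.15065614  0.23761175] [ 0.754623    0.47499744 -0.93011293  1.32759012  0.37591263  1.51960524
 -1.65342631] [ 0.76283016  0.56660329 -0.90833801  1.55473821  0.46249012  1.24870289
 -1.73308764] [ 1.00921588  0.30340287 -0.96547845  1.88159333  0.27931166  1.09987083
 -1.57841068]
[ 0.62942402 -0.14326658  0.43024357] 26.3917
F [ 0.30514581 -0.2271769  -1.22881143]
F [-0.1 -1.   0.2]
F [0.5 0.5 0.1]
31.0417 [ 0.47497447 -0.14297662  0.42988512]
```

View pics/side2.png

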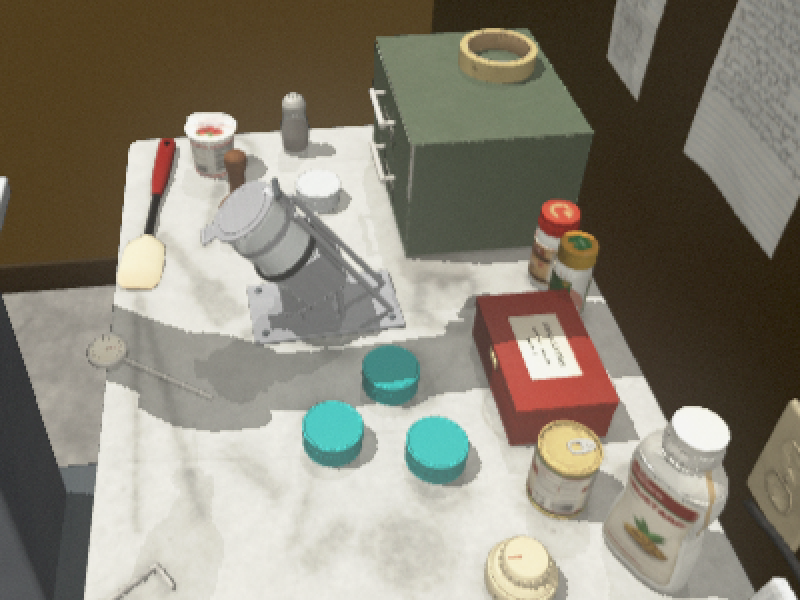

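The side view shows the cover shut on the mouth at crop (245,212), with the tab down at (210,232). Spare tin d is still standing at (318,190), the tamper, shaker and pot are in place, and the arm is clear. I'll check the cover angle with depth and hand in.

Run:
```python
from ik import *
D=np.load("pics/side2.npz");v,u=np.mgrid[:400,:640];P=deproj("side",D["d"],u.ravel(),v.ravel());L=(P-O)@T
k=(np.hypot(L[:,0],L[:,1])<.034)&(L[:,2]>.115)&(L[:,2]<.15);A=np.c_[L[k][:,:2],np.ones(k.sum())]
c=np.linalg.lstsq(A,L[k][:,2],rcond=None)[0];print(k.sum(),c)
if k.sum()>100 and abs(c[0])<.08: print(finish_job())
```

```text
496 [-0.03035778  0.06689608  0.13106733]
the job is handed in; nothing more can be done
None
```

The job is handed in: three tins (the collar edge measured about 59 mm, just above two tins) lie flat in the tube, the cover is shut, and the spare tin, tamper, shaker and pot are still in place in the last picture.

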